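Load and clamp the bolt holder block in the torque rig

ROBOT

A 6-joint arm with a two-finger parallel gripper is mounted at the origin on the work surface. World frame = base frame: x ahead of the robot, y to its left, z up, the work surface at z = 0. Lengths are in m, angles in rad, forces in N, time in s.
With the tool pointing down it reaches from about 0.3 to 0.875 m from the base axis. Payload 6.4 kg.
Tool frame: the origin (TCP) lies at the very end of the fingers, on their centre line; the grasp point (between the pads) lies 19 mm behind it; z points along the fingers, y is the line along which they close (so a half turn about z gives the same grasp; the last joint's range is limited). The gripper opens to 85 mm and grips with 20 to 120 N. Pads are 22 mm wide; open, the fingers measure 114 mm over their backs; the gripper's body (76 mm by 85 mm) begins 54 mm behind the grasp point. The pads swing forward as they close: fully open they stand 13 mm farther back than shut.
Start: joints at [1.039, 0.181, 1.607, -0, 1.354, -0.206], TCP at [0.184, 0.545, 0.231] pointing down, gripper open.
Joint ranges: [-2.99, 2.99], [-0.89, 2.07], [0.3, 2.58], [-1.14, 4.28], [0, 2.63], [-3.12, 3.12]. Speed limits (rad/s): [2.57, 2.57, 3.01, 3.14, 3.14, 3.14].

INTERFACE

Orientations are given as a unit quaternion [w, x, y, z].
In Python, from bench import ctrl, camera, calibration, order, outline_of gives the robot as it stands.
- The arm moves only by the tool move_arm, never from a script. Its argument "series" is a list that holds one entry, the list of rows, each a list of 5 numbers: the opening, from 0 (shut) to 1 (fully open), then the shift along the tool's x, y, z in mm, then the turn about the tool's z in rad. A call has exactly 10 rows; each row is the pose to reach, as a shift and turn from the pose commanded when the call began, along the tool's axes at that moment; what a row does not reach only later rows make up. A row lasts 1/12 s, in which the tool goes at most 41.7 mm and 7.16 degrees, less where a joint would pass 70% of its speed; a pose out of reach is approached as far as the arm can. A call with a gripper value outside its range is refused whole. The fingers move at their own pace and stop on an object; the grip force is fixed at half the most. Time passes only in rows, so rows that repeat a pose let the fingers close, or fill a call up. It gives the time, the measured TCP pose, the force, the opening and the grip force at its end, in the units of the state.
- ctrl.get_obs(): the state, without advancing time (a new reading comes with each control period).
- camera(name): name is "side" or "top" or "wrist"; returns (picture, depth): 384x512x3 uint8, blue, green, red; 384x512 float32, m along the optical axis (not along the pixel's ray), 0 where there is no reading.
- calibration(name): a dict with "intrinsics" (3x3 intrinsics, pixels), "k1" (the pictures are not rectified: a ray, as slopes to the right and down, at radius r is drawn at 1 + k1 r^2 times it, then the intrinsics apply), "rvec" (rotation vector, rad) and "tvec" (3), from world to camera coordinates, as OpenCV has them. Camera axes: x right, y down, z forward; pixel columns grow to the right and rows downward; lengths in m; the calibration is good to about 2 mm. A picture is of the moment at which its call begins: read the wrist's pose just before it. calibration takes no time and is no camera call; for the wrist camera it gives the pose at the moment of the call.
- order.hand_in(): hands the job in; it is judged then, once.
Trained networks look in the newest picture that a camera, given by its name, has taken for a name from the list of things; names that differ only in an ending like _2 or _b are one class to them, and where a whole thing is asked for, a point or a joint stands for the part that bears it (a point fixed in the world has none). Each returns a list of dicts, best first, with "conf" (0 to 1); they miss things now and then, are a little off and sometimes report something else, mostly with a low value. They report only what shows in the picture. A call takes as long as a camera call. They do not tell look-alikes from the thing itself.
- outline_of(target, camera): "region" (384x512 bool, what is visible of it) and "bbox" ([centre column, centre row, width, height] in pixels, round what is visible of it).
The state is a dict: "time_s": time; "q": joint angles; "dq": joint speeds; "joint_efforts": joint torques, N m; "eef_pos": TCP position; "eef_rot": TCP orientation; "wrist_force": force on the tool from outside, world axes, zero at the start; "torque": the same for the moment, N m; "opening": opening from 0.0 (shut) to 1.0 (fully open); "grasp_force": force on a finger pad.
Only numpy, scipy, OpenCV 4.12 (cv2) and the standard library are available. Lean on these libraries where they do the work, as an engineer would, in place of code of your own. Each camera call takes 0.05 s, during which the arm holds its last target. There are 200 camera calls.

TASK

Load the torque test rig: slide the grey bolt holder block along its guide until it is fully home against the stop, then turn the knurled clamp thumbscrew clockwise until its foot seats on the block and the screw is finger-tight, stopping as the resistance rises so that the polymer is not over-squeezed. Let go of the screw, and leave the socket, the hex key, the brass nut and the crank where they are.

Things in the scene. Friction and masses are not known exactly. Their poses are not given: they have to be found in the camera images.
- rig: Fixed rig on a 400x150x12 mm grey base plate. Origin: on the bench under the thumbscrew axis; x: slide direction, towards stop and gearbox, z up. Nest floor 22 mm high, x -160..45; two 16 mm high rails (y +-26.5..38.5, x -110..45) guide the block with 1.5 mm play a side. Stop face at x = 35. Bridge over the guide: x +-14, y +-59, top 98 mm; 26 mm wide boss to 104 mm.
- holder_block: Grey polymer block 110x50x46 mm, 0.3 to 0.4 kg, loose in the guide, with a rotor bolt whose head sticks out 14 mm at +x and fits between the stop posts. Origin: centre of its underside; x along its length, towards the stop. Home (front face on the stop) its origin lies at x = -20 mm of the rig. It starts 50 to 75 mm short of that. The screw's foot lands on the white land on its top.
- block_rear (a point): Centre of the block's rear face (50 wide, 46 mm high), the face to push on, 23 mm above the nest floor. x points along the slide direction, into the block.
- thumbscrew: Clamp screw, 10 mm lead: clockwise from above lowers it. Origin on its axis, z up. Foot 25 mm wide, 1.5 to 5 mm above the home block (1 to 3.1 rad to turn). Turning drags with about 0.08 N m; once the foot bears, torque climbs some 0.6 N m per rad. It is finger-tight 0.08 to 0.15 N m over the drag; 0.3 over it the block is over-squeezed.
- knob_top (a point): Centre of the top of the thumbscrew's round knurled black steel knob, on the screw axis; knob 34 mm in diameter, 22 mm high, 131 to 136 mm above the bench, 5 to 10 mm of free space between its underside and the bridge boss. Held still after a turn, it may twist the wrist by up to 0.14 N m less than while turning; let go, it eases back a little and stays.
- socket: Bystander: nickel-plated socket standing on the bench, 26 mm in diameter, 38 mm high. Origin: centre of its underside.
- brass_nut: Bystander: heavy brass hex nut lying flat on the bench, 46 mm across flats, 24 mm high. Origin: centre of its underside.
- hex_key: Bystander: L-shaped 10 mm steel hex key lying on the bench, arms 115 and 35 mm. Origin: near the middle of the long arm (its x axis).
- crank_grip (a point): Bystander: black handle (20 mm thick, 46 mm long) of the gearbox crank, on a 58 mm arm at the rig's -y side, its axle 94 mm high at x = 165 of the rig. This point is the middle of the handle.
There are look-alikes about, which are no part of the job. Of the things like the holder_block, leave any that is purple; of the rest the larger one is meant.

How it is judged:
By the outcome, as a careful person would: the job done as asked, in the order asked, and still so for the second after the job is handed in, with the robot touching nothing.
It also fails if it takes over 72 s, if anything falls off the work surface, if the arm or the gripper's body presses on something with over 40 N, if the wrist force passes 120 N, or if a joint passes its speed limit or range.

## Working session

There is one attempt and no reset: what is moved stays moved. The work goes in short steps, Python scripts to look and compute and a tool call to move; the robot and the scene stay as the last step left them, time stands still between calls to the robot, and variables do not carry over. Pictures are saved under pics/ and viewed, at most 10 in all, crops included, and the job is handed in when it is done.

Besides the shell and the picture viewer there is one more tool, called after "Request:" as name(argument=value, ...), one argument or row to a line, values as JSON. move_arm: Moves the arm, as the interface text tells. Its arguments: {"type":"object","properties":{"series":{"type":"array","items":{"type":"array","items":{"type":"array","items":{"type":"number"}}}}},"required":["series"]}

```bash
ls; mkdir -p pics
cat > h.py <<'E'
import numpy as np, cv2
from bench import ctrl, camera, calibration, order, outline_of
def cal(n):
    c=calibration(n); R=cv2.Rodrigues(np.array(c["rvec"],float))[0]
    return np.array(c["intrinsics"],float),float(c["k1"]),R,np.array(c["tvec"],float).ravel()
def ray(c,uv):
    K,k1,R,t=c; D=np.array([k1,0,0,0,0.])
    return cv2.undistortPoints(np.array(uv,float).reshape(-1,1,2),K,D).reshape(-1,2)
def world(c,uv,d):
    p=ray(c,uv); X=np.c_[p,np.ones(len(p))]*np.array(d).reshape(-1,1)
    return (X-c[3])@c[2]
def onplane(c,uv,z):
    p=np.c_[ray(c,uv),np.ones(len(np.array(uv).reshape(-1,2)))]
    d=p@c[2]; o=-c[2].T@c[3]
    return o+d*((z-o[2])/d[:,2])[:,None]
def proj(c,P):
    K,k1,R,t=c
    return cv2.projectPoints(np.array(P,float).reshape(-1,1,3),cv2.Rodrigues(R)[0],t,K,np.array([k1,0,0,0,0.]))[0].reshape(-1,2)
def cloud(c,dep,m):
    v,u=np.nonzero(m&(dep>0)); return world(c,np.c_[u,v],dep[v,u])
E
cat > a.py <<'E'
from h import *
ims=[]
for n in("top","side"):
    c=cal(n); im,dep=camera(n); np.savez(f"{n}0.npz",im=im,dep=dep); cv2.imwrite(f"pics/{n}0.png",im)
    print(n,"cam at",(-c[2].T@c[3]).round(3))
    for t in("holder_block","thumbscrew","rig","socket","brass_nut","hex_key","crank_grip"):
        for o in outline_of(t,n):
            P=cloud(c,dep,o["region"])
            print(t,round(o["conf"],2),np.round(o["bbox"]),o["region"].sum(),np.median(P,0).round(3) if len(P) else "",P.max(0).round(3) if len(P) else "",P.min(0).round(3) if len(P) else "", np.median(im[o["region"]],0))
o=ctrl.get_obs(); print(o["time_s"],o["eef_pos"],o["eef_rot"],o["wrist_force"],o["torque"])
E
python3 a.py
```

```text
pics
top cam at [0.544 0.043 0.93 ]
holder_block 0.69 [331. 230.  28.  34.] 560 [ 0.529 -0.184  0.032] [ 0.57  -0.149  0.037] [ 0.489 -0.219 -0.002] [93. 97. 97.]
holder_block 0.68 [260. 228.  46.  28.] 980 [ 0.531 -0.009  0.067] [0.562 0.05  0.133] [ 0.5   -0.069  0.019] [96. 99. 99.]
holder_block 0.66 [248. 120.  47.  49.] 1128 [0.802 0.023 0.044] [0.873 0.084 0.05 ] [ 0.75  -0.035 -0.006] [118.  51.  96.]
thumbscrew 0.66 [229. 224.  16.  20.] 182 [0.543 0.062 0.135] [0.558 0.078 0.139] [0.527 0.047 0.131] [128.5 130.  131. ]
rig 0.83 [214. 210. 162. 106.] 8847 [0.554 0.127 0.013] [0.701 0.308 0.164] [ 0.446 -0.106 -0.005] [101. 104.  99.]
socket 0.51 [268. 172.   8.  15.] 80 [ 0.675 -0.028  0.023] [ 0.685 -0.017  0.041] [ 0.662 -0.038  0.015] [73.  80.5 84.5]
brass_nut 0.54 [230. 171.  20.  18.] 179 [0.677 0.071 0.023] [0.696 0.093 0.027] [ 0.652  0.045 -0.002] [ 74. 149. 158.]
brass_nut 0.2 [262. 230.  47.  28.] 974 [ 0.532 -0.009  0.067] [0.562 0.047 0.073] [ 0.502 -0.069  0.025] [96. 99. 99.]
hex_key 0.58 [248. 291.  52.  18.] 235 [0.385 0.04  0.009] [0.392 0.082 0.014] [ 0.353
[... 750 characters left out ...]
1  0.165] [ 0.449 -0.108 -0.001] [101. 102. 101.]
socket 0.65 [301. 245.  11.  23.] 284 [ 0.671 -0.035  0.027] [0.7   0.008 0.041] [ 0.663 -0.043 -0.   ] [82. 96. 99.]
brass_nut 0.59 [266. 225.  24.  26.] 485 [0.672 0.062 0.018] [0.723 0.117 0.028] [ 0.651  0.041 -0.   ] [35. 78. 97.]
hex_key 0.66 [152. 308.  52.  47.] 412 [0.386 0.029 0.01 ] [0.393 0.079 0.013] [ 0.354 -0.044  0.003] [131.  134.5 136. ]
crank_grip 0.67 [224. 157.  33.  38.] 373 [0.645 0.204 0.151] [0.828 0.51  0.165] [0.627 0.192 0.002] [33. 36. 37.]
0.8 [0.18404368 0.54476925 0.23130283] [1.22496784e-05 1.62173528e-01 9.86762254e-01 4.25618937e-06] [-0.33678029 -0.09789778 -0.32206104] [ 0.02654903  0.01321463 -0.01396608]
```

Run:
```python
import cv2
a=cv2.imread("pics/top0.png")[60:340,100:400]; b=cv2.imread("pics/side0.png")[120:384,120:400]
cv2.imwrite("pics/topc.png",cv2.resize(a,None,fx=2.1,fy=2.1,interpolation=3)); cv2.imwrite("pics/sidec.png",cv2.resize(b,None,fx=2.2,fy=2.2,interpolation=3))
```

```text
(no output)
```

View pics/topc.png

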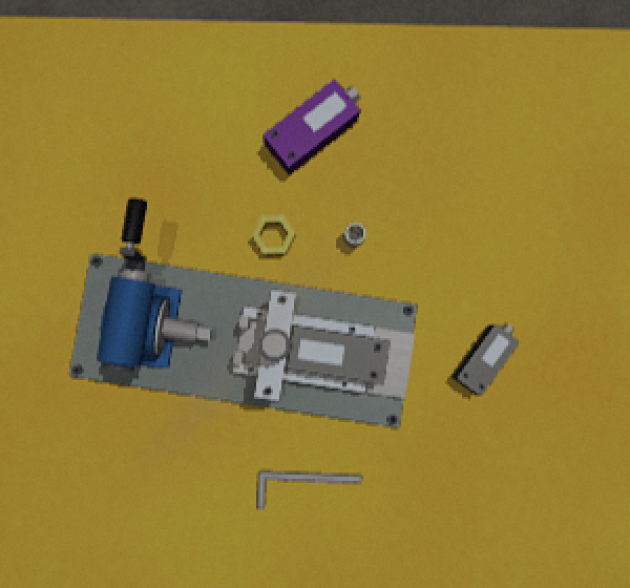

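View pics/sidec.png

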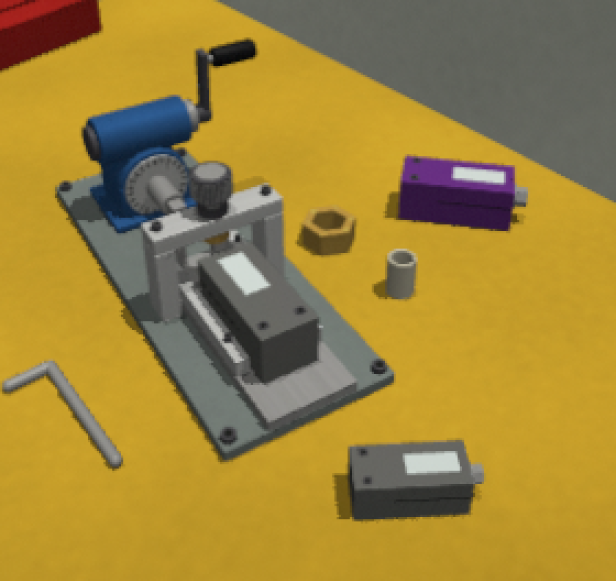

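The thing meant could be the grey block in the guide (top 260,228), the smaller grey block on the bench (331,230) or the purple one (248,120). I choose the one in the guide, which is grey and the larger. The side crop confirms this, and the path behind it is free.

```bash
cat > b.py <<'E'
from h import *
for n in("top","side"):
    c=cal(n); z=np.load(n+"0.npz"); im,dep=z["im"],z["dep"]
    P=cloud(c,dep,np.ones(dep.shape,bool))
    near=lambda lo,hi,b:P[(P[:,2]>lo)&(P[:,2]<hi)&(P[:,0]>b[0])&(P[:,0]<b[1])&(P[:,1]>b[2])&(P[:,1]<b[3])]
    for nm,lo,hi,b in(("block",.06,.076,(.48,.6,-.09,.045)),("knob",.126,.142,(.5,.59,.02,.11)),("bridge",.092,.102,(.46,.62,.0,.13)),("base",.006,.0165,(.42,.72,-.13,.34))):
        Q=near(lo,hi,b); r=cv2.minAreaRect((Q[:,:2]*1000).astype(np.float32)); print(n,nm,len(Q),np.round(r[0],1),np.round(r[1],1),round(r[2],2),"zmed",np.median(Q[:,2]).round(4))
    for pth in("top",):
        pass
E
python3 b.py
```

```text
top block 974 [544.6  -9.3] [112.6  75.5] 82.04 zmed 0.0673
top knob 196 [541.5  61.3] [32.7 32.8] 0.69 zmed 0.1352
top bridge 447 [541.8  62. ] [ 28. 118.] 82.06 zmed 0.0973
top base 4938 [584.2  96.7] [400.8 225.2] 82.09 zmed 0.0112
side block 1421 [550.7 -10.1] [117.8  81.7] 82.1 zmed 0.0692
side knob 245 [544.8  59. ] [33.5 33.6] 21.64 zmed 0.1364
side bridge 633 [544.4  60. ] [ 30.6 116.8] 81.64 zmed 0.099
side base 3975 [587.9  93.7] [401.1 226.5] 81.98 zmed 0.0131
```

```bash
cat >> h.py <<'E'
from scipy.spatial.transform import Rotation as Ro
AX=np.array([.543,.0605]); TH=np.deg2rad(82.05)
UX=np.array([np.cos(TH),np.sin(TH)]); UY=np.array([-UX[1],UX[0]])
def rig(x,y,z): return np.r_[AX+x*UX+y*UY,z]
def go(target,yaw=None):
    o=ctrl.get_obs(); q=o["eef_rot"]; R=Ro.from_quat(np.r_[q[1:],q[0]]).as_matrix()
    s=R.T@(np.array(target)-o["eef_pos"])*1000; y0=np.arctan2(R[1,0],R[0,0])
    rel=o["eef_pos"][:2]-AX
    print("t",round(o["time_s"],2),"rig xyz mm",np.round([rel@UX*1e3,rel@UY*1e3,o["eef_pos"][2]*1e3],1),"F",np.round(o["wrist_force"],2),"T",np.round(o["torque"],3),"open",round(float(o["opening"]),3),"q",np.round(o["q"],3))
    print("shift",s.round(1),"turn",None if yaw is None else round(float(y0-yaw),3),"tilt",R[2].round(4))
E
python3 - <<'E'
from h import *
c=cal("top");z=np.load("top0.npz");P=cloud(c,z["dep"],np.ones(z["dep"].shape,bool))
r=P[:,:2]-AX; x=r@UX; y=r@UY
m=(P[:,2]>.06)&(P[:,2]<.076)&(abs(y)<.02)&(x<0)&(x>-.2); print("rear",np.percentile(x[m],[0,1,2]),x[m].max())
m=(P[:,2]>.06)&(P[:,2]<.076)&(x<-.03)&(x>-.12)&(abs(y)<.05); print("y",np.percentile(y[m],[1,50,99]))
go(rig(-.155,0,.231),TH)
E
```

```text
rear [-0.12520738 -0.12369396 -0.12286451] -0.015409440536698741
y [-0.02288191  0.00166756  0.02601824]
t 0.8 rig xyz mm [430.  422.5 231.3] F [-0.34 -0.1  -0.32] T [ 0.027  0.013 -0.014] open 1.0 q [ 1.039  0.181  1.607 -0.     1.354 -0.206]
shift [-5.239e+02 -4.962e+02  3.000e-01] turn 1.384 tilt [-0.  0. -1.]
```

Request:
move_arm(
  series=[
    [[0,-26,-25,0,0.07],[0,-52,-50,0,0.14],[0,-78,-75,0,0.21],[0,-104,-99,0,0.28],[0,-131,-124,0,0.35],[0,-157,-149,0,0.42],[0,-183,-174,0,0.49],[0,-210,-198,0,0.56],[0,-236,-223,0,0.63],[0,-262,-248,0,0.69]],
  ],
)

```text
time_s: 1.63
eef_pos: [0.3534, 0.2244, 0.2316]
eef_rot: [0.0, 0.488, 0.873, 0.0]
wrist_force: [-0.0, 1.1, 0.1]
opening: -0.005
grasp_force: 0.0
```

```bash
python3 -c "
from h import *
go(rig(-.155,0,.231),TH)"
```

```text
t 1.63 rig xyz mm [136.1 210.5 231.6] F [-0.04  1.07  0.14] T [ 0.048 -0.027  0.058] open -0.005 q [ 0.281 -0.191  1.976  0.     1.355 -0.271]
shift [-358.5  -23.2    0.7] turn 0.69 tilt [-2.e-04  1.e-03 -1.e+00]
```

Request:
move_arm(
  series=[
    [[0,-36,-2,0,0.07],[0,-72,-4,0,0.14],[0,-108,-7,0,0.21],[0,-144,-9,0,0.28],[0,-180,-12,0,0.35],[0,-216,-14,0,0.42],[0,-252,-16,0,0.49],[0,-288,-18,0,0.56],[0,-324,-21,0,0.63],[0,-358,-23,0,0.69]],
  ],
)

```text
time_s: 2.47
eef_pos: [0.5226, -0.0925, 0.2314]
eef_rot: [0.0, 0.755, 0.656, 0.0]
wrist_force: [0.9, 1.6, -0.2]
opening: -0.005
grasp_force: 0.0
```

Request:
move_arm(
  series=[
    [[0,0,0,0,0],[0,0,0,20,0],[0,0,0,40,0],[0,0,0,60,0],[0,0,0,80,0],[0,0,0,100,0],[0,0,0,120,0],[0,0,0,130,0],[0,0,0,130,0],[0,0,0,130,0]],
  ],
)

```text
time_s: 3.3
eef_pos: [0.5219, -0.0902, 0.1014]
eef_rot: [-0.0, 0.753, 0.658, -0.0]
wrist_force: [-0.6, -0.2, 1.4]
opening: -0.001
grasp_force: 0.0
```

```bash
cat > w.py <<'E'
import sys
from h import *
go(rig(-.155,0,.043),TH)
c=cal("wrist"); im,dep=camera("wrist"); np.savez("w.npz",im=im,dep=dep)
P=cloud(c,dep,np.ones(dep.shape,bool)); r=P[:,:2]-AX; x=r@UX;y=r@UY
k=(P[:,2]>.125)&(P[:,2]<.145)&(abs(x)<.04)&(abs(y)<.04)
if k.sum()>20: print("knob",k.sum(),cv2.minEnclosingCircle((P[k][:,:2]*1e3).astype(np.float32)),np.median(P[k][:,2]))
cv2.imwrite(f"pics/{sys.argv[1]}.png",im)
E
python3 w.py w1
```

```text
t 3.3 rig xyz mm [-1.522e+02  1.000e-01  1.014e+02] F [-0.58 -0.21  1.38] T [ 0.005  0.025 -0.011] open -0.001 q [-0.395  0.239  1.825  0.     1.078 -0.261]
shift [-2.8  0.1 58.4] turn 0.004 tilt [ 2.e-04 -6.e-04 -1.e+00]
```

View pics/w1.png

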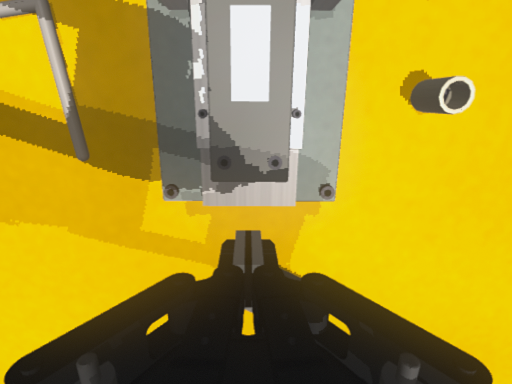

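Fingertips at about (250,240) line up with the guide centre. The block's rear edge is at (250,182), and the nest floor behind it is free.

```bash
python3 -c "
from h import *
c=cal('wrist'); p=-c[2].T@c[3]; o=ctrl.get_obs(); d=p-o['eef_pos']; print('cam rel rig',d[:2]@UX,d[:2]@UY,d[2])
z=np.load('w.npz');P=cloud(c,z['dep'],np.ones(z['dep'].shape,bool)); r=P[:,:2]-AX;x=r@UX;y=r@UY
m=(P[:,2]>.062)&(P[:,2]<.072)&(x<-.03)&(x>-.135)&(abs(y)<.06); print('block top',x[m].min(),np.percentile(y[m],[1,99]),P[m][:,2].mean())
print(cloud(c,z['dep'],z['dep']>0)[::20000].round(3))"
```

```text
cam rel rig 0.07686262040062701 -0.0004624116854497867 0.14187184029858407
block top -0.12539407214880874 [-0.02665321  0.02194849] 0.06813481970338887
[[ 0.357  0.085 -0.001]
 [ 0.45   0.043 -0.001]
 [ 0.537 -0.002  0.068]
 [ 0.631 -0.041  0.   ]
 [ 0.751 -0.09  -0.   ]
 [ 0.375 -0.077 -0.001]
 [ 0.467 -0.129 -0.001]
 [ 0.549 -0.082  0.148]
 [ 0.674 -0.248  0.001]
 [ 0.231 -0.246  0.   ]]
```

Request:
move_arm(
  series=[
    [[0,0,0,10,0],[0,0,0,20,0],[0,0,0,30,0],[0,0,0,40,0],[0,0,0,50,0],[0,0,0,56,0],[0,0,0,58,0],[0,5,0,58,0],[0,10,0,58,0],[0,12,0,58,0]],
  ],
)

```text
time_s: 4.18
eef_pos: [0.524, -0.0778, 0.0437]
eef_rot: [0.0, 0.753, 0.658, 0.0]
wrist_force: [-0.6, 0.1, 0.1]
opening: -0.001
grasp_force: 0.0
```

Request:
move_arm(
  series=[
    [[0,4,0,0,0],[0,8,0,0,0],[0,12,0,0,0],[0,16,0,0,0],[0,20,0,0,0],[0,24,0,0,0],[0,28,0,0,0],[0,32,0,0,0],[0,36,0,0,0],[0,40,0,0,0]],
  ],
)

```text
time_s: 5.02
eef_pos: [0.5291, -0.0386, 0.0434]
eef_rot: [0.0, 0.753, 0.658, 0.0]
wrist_force: [-0.3, -4.7, 2.8]
opening: 0.0
grasp_force: 2.2
```

```bash
python3 -c "
from h import *
go(rig(-.086,0,.043),TH)"
```

```text
t 5.02 rig xyz mm [-1.001e+02  1.000e-01  4.340e+01] F [-0.34 -4.65  2.81] T [-0.616  0.074  0.002] open 0.0 q [-0.297  0.336  1.845 -0.     0.961 -0.162]
shift [14.1  0.1  0.4] turn 0.004 tilt [-1.e-04  2.e-04 -1.e+00]
```

Pushing at about 4.7 N. Creep to the stop.

Request:
move_arm(
  series=[
    [[0,1.3,0,0,0],[0,2.6,0,0,0],[0,3.9,0,0,0],[0,5.2,0,0,0],[0,6.5,0,0,0],[0,7.8,0,0,0],[0,9,0,0,0],[0,10,0,0,0],[0,11,0,0,0],[0,12,0,0,0]],
  ],
)

```text
time_s: 5.85
eef_pos: [0.5305, -0.0269, 0.0433]
eef_rot: [-0.0, 0.753, 0.658, -0.0]
wrist_force: [-0.0, -4.1, 3.8]
opening: 0.003
grasp_force: 2.1
```

Request:
move_arm(
  series=[
    [[0,0.3,0,0,0],[0,0.6,0,0,0],[0,0.9,0,0,0],[0,1.2,0,0,0],[0,1.5,0,0,0],[0,1.8,0,0,0],[0,2.1,0,0,0],[0,2.4,0,0,0],[0,2.7,0,0,0],[0,3,0,0,0]],
  ],
)

```text
time_s: 6.68
eef_pos: [0.5309, -0.024, 0.0432]
eef_rot: [-0.0, 0.753, 0.658, -0.0]
wrist_force: [0.1, -3.8, 2.1]
opening: 0.001
grasp_force: 1.9
```

Request:
move_arm(
  series=[
    [[0,0.2,0,0,0],[0,0.4,0,0,0],[0,0.6,0,0,0],[0,0.8,0,0,0],[0,1.0,0,0,0],[0,1.2,0,0,0],[0,1.4,0,0,0],[0,1.6,0,0,0],[0,1.8,0,0,0],[0,2,0,0,0]],
  ],
)

```text
time_s: 7.52
eef_pos: [0.5311, -0.023, 0.0432]
eef_rot: [0.0, 0.753, 0.658, -0.001]
wrist_force: [-1.2, -9.7, 0.8]
opening: 0.001
grasp_force: 4.6
```

Request:
move_arm(
  series=[
    [[0,0.2,0,0,0],[0,0.4,0,0,0],[0,0.6,0,0,0],[0,0.8,0,0,0],[0,1.0,0,0,0],[0,1.2,0,0,0],[0,1.4,0,0,0],[0,1.6,0,0,0],[0,1.8,0,0,0],[0,2,0,0,0]],
  ],
)

```text
time_s: 8.35
eef_pos: [0.531, -0.0229, 0.0433]
eef_rot: [0.001, 0.753, 0.658, -0.002]
wrist_force: [-5.0, -18.7, 3.3]
opening: -0.001
grasp_force: 9.1
```

The block stopped at y=-0.0229 while the force rose to 19 N, so it is home. I back off, rise and look down on the knob.

Request:
move_arm(
  series=[
    [[0,-6,0,0,0],[0,-14,0,0,0],[0,-20,0,0,0],[0,-20,0,-20,0],[0,-15,0,-50,0],[0,-10,0,-80,0],[0,-5,0,-110,0],[0,0,0,-140,0],[0,0,0,-165,0],[0,0,0,-177,0]],
  ],
)

```text
time_s: 9.18
eef_pos: [0.533, -0.0199, 0.224]
eef_rot: [0.002, 0.753, 0.658, 0.002]
wrist_force: [0.8, -0.0, 0.8]
opening: -0.003
grasp_force: 0.0
```

Request:
move_arm(
  series=[
    [[1,0,0,0,0],[1,0,0,0,0],[1,0,0,0,0],[1,0,0,0,0],[1,0,0,0,0],[1,0,0,0,0],[1,0,0,0,0],[1,0,0,0,0],[1,0,0,0,0],[1,0,0,0,0]],
  ],
)

```text
time_s: 10.02
eef_pos: [0.5316, -0.0201, 0.2203]
eef_rot: [-0.0, 0.753, 0.658, 0.0]
wrist_force: [0.2, 0.4, -0.2]
opening: 0.999
grasp_force: 0.0
```

```bash
python3 w.py w2
python3 - <<'E'
from h import *
c=cal("wrist");z=np.load("w.npz");P=cloud(c,z["dep"],np.ones(z["dep"].shape,bool)); r=P[:,:2]-AX;x=r@UX;y=r@UY
m=(P[:,2]>.062)&(P[:,2]<.073)&(x<-.02)&(x>-.14)&(abs(y)<.06)
print('block rear',x[m].min() if m.any() else None)
m=(P[:,2]>.094)&(P[:,2]<.101)&(abs(x)<.03)&(abs(y)<.08); print("bridge",cv2.minAreaRect((np.c_[x,y][m]*1e3).astype(np.float32)),P[m][:,2].mean())
for o in outline_of("thumbscrew","wrist"):
    Q=cloud(c,z["dep"],o["region"]);print(o["conf"],o["bbox"],np.median(Q,0)); print(onplane(c,[o["bbox"][:2]],.135))
t=cal("top"); im,dep=camera("top"); P=cloud(t,dep,np.ones(dep.shape,bool)); r=P[:,:2]-AX;x=r@UX;y=r@UY
m=(P[:,2]>.06)&(P[:,2]<.076)&(abs(y)<.02)&(x<0)&(x>-.2); print("top rear",np.percentile(x[m],[0,1,2]))
E
```

```text
t 10.02 rig xyz mm [-8.140e+01  2.000e-01  2.203e+02] F [ 0.22  0.42 -0.21] T [ 0.006 -0.027  0.007] open 0.999 q [-0.261  0.095  1.727  0.     1.32  -0.126]
shift [-7.360e+01 -1.000e-01  1.773e+02] turn 0.004 tilt [ 0.  0. -1.]
knob 1681 ((544.5426635742188, 61.66915512084961), 17.69950294494629) 0.13502719356168827
block rear -0.07338667763852882
bridge ((1.23565673828125, -1.9864692687988281), (28.089763641357422, 117.61592864990234), 0.23212267458438873) 0.09721362639232332
0.98 [250.2, 92.5, 45.1, 46.5] [0.54470139 0.06190646 0.13506224]
[[0.54547885 0.06140741 0.135     ]]
top rear [-0.01614848 -0.01610472 -0.01606095]
```

View pics/w2.png

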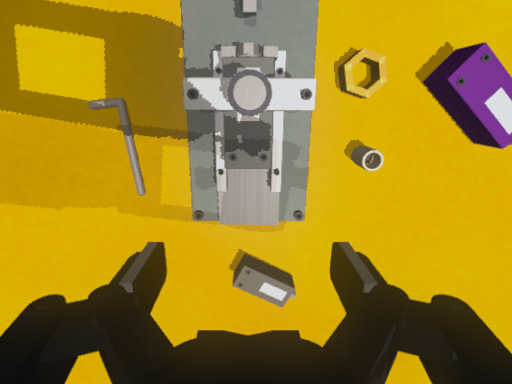

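The picture shows the knob at (250,92) on the bridge and the block's rear edge at (250,167). The rear is at -74.6 mm from the measured axis, so the block is home. The bystanders are where they were. Next: over the knob with the wrist wound back 2 rad.

Request:
move_arm(
  series=[
    [[1,8,0,0,-0.1],[1,16,0,0,-0.22],[1,26,0,0,-0.34],[1,36,0,0,-0.46],[1,46,0,0,-0.58],[1,56,1,0,-0.7],[1,66,1,0,-0.82],[1,76,1,0,-0.94],[1,81,1.3,0,-1.06],[1,82.7,1.3,0,-1.18]],
  ],
)

```text
time_s: 11.0
eef_pos: [0.544, 0.0626, 0.2204]
eef_rot: [0.0, 0.257, 0.967, 0.0]
wrist_force: [-0.2, -0.0, 0.3]
opening: 1.001
grasp_force: 0.0
```

Request:
move_arm(
  series=[
    [[1,0,0,0,-0.12],[1,0,0,0,-0.24],[1,0,0,10,-0.36],[1,0,0,20,-0.48],[1,0,0,30,-0.6],[1,0,0,40,-0.72],[1,0,0,50,-0.82],[1,0,0,60,-0.82],[1,0,0,60,-0.82],[1,0,0,60,-0.82]],
  ],
)

```text
time_s: 11.83
eef_pos: [0.5436, 0.0617, 0.1598]
eef_rot: [-0.001, -0.145, 0.989, 0.0]
wrist_force: [0.3, 0.6, -0.7]
opening: 1.001
grasp_force: 0.0
```

```bash
sed -i 's/^AX=.*/AX=np.array([.5443,.0617]); TH=np.deg2rad(82.05)/' h.py; python3 -c "
from h import *
go(rig(0,0,.110))"
```

```text
t 11.83 rig xyz mm [-1.000e-01  7.000e-01  1.598e+02] F [ 0.3   0.61 -0.75] T [-0.025 -0.002  0.012] open 1.001 q [-0.104  0.196  1.743 -0.     1.205 -1.966]
shift [-0.8 -0.3 49.8] turn None tilt [ 1.2e-03  5.0e-04 -1.0e+00]
```

Request:
move_arm(
  series=[
    [[1,-0.4,0,10,0],[1,-0.4,0,20,0],[1,-0.4,0,30,0],[1,-0.4,0,40,0],[1,-0.4,0,47,0],[1,-0.4,0,50,0],[1,-0.4,0,50,0],[0.6,-0.4,0,50,0],[0.5,-0.4,0,50,0],[0.45,-0.4,0,50,0]],
  ],
)

```text
time_s: 12.67
eef_pos: [0.5448, 0.0618, 0.1109]
eef_rot: [0.001, -0.147, 0.989, -0.0]
wrist_force: [0.4, -0.1, -0.9]
opening: 0.604
grasp_force: 0.0
```

Request:
move_arm(
  series=[
    [[0.3,0,0,0,0],[0.2,0,0,0,0],[0,0,0,0,0],[0,0,0,0,0],[0,0,0,0,0],[0,0,0,0,0],[0,0,0,0,0],[0,0,0,0,0],[0,0,0,0,0],[0,0,0,0,0]],
  ],
)

```text
time_s: 13.5
eef_pos: [0.5446, 0.0622, 0.1111]
eef_rot: [0.0, -0.147, 0.989, 0.0]
wrist_force: [-2.0, 2.5, 6.1]
opening: 0.378
grasp_force: 59.3
```

```bash
python3 -c "
from h import *
go(rig(0,0,.110))
print(ctrl.get_obs()['joint_efforts'],ctrl.get_obs()['grasp_force'])"
```

```text
t 13.5 rig xyz mm [  0.5  -0.3 111.1] F [-2.04  2.54  6.1 ] T [ 0.274  0.363 -0.086] open 0.378 q [-1.030e-01  2.610e-01  1.773e+00  1.000e-03  1.106e+00 -1.969e+00]
shift [ 0.5 -0.3  1.1] turn None tilt [-1.e-03  1.e-04 -1.e+00]
[-1.21674947e+00 -4.13462055e+01 -2.95849317e+01 -5.18438369e-01
 -7.05808662e-01 -3.40083882e-02] 59.26101207733154
```

Request:
move_arm(
  series=[
    [[0,0,0,0.1,0.06],[0,0,0,0.2,0.12],[0,0,0,0.3,0.18],[0,0,0,0.4,0.24],[0,0,0,0.5,0.3],[0,0,0,0.6,0.36],[0,0,0,0.7,0.42],[0,0,0,0.8,0.48],[0,0,0,0.9,0.54],[0,0,0,1.0,0.6]],
  ],
)

```text
time_s: 14.33
eef_pos: [0.5446, 0.0618, 0.1101]
eef_rot: [0.0, 0.154, 0.988, -0.0]
wrist_force: [-2.8, 0.1, 6.4]
opening: 0.379
grasp_force: 59.5
```

```bash
cat > r.py <<'E'
from h import *
go(rig(0,0,.110)); o=ctrl.get_obs()
print("e6",round(o["joint_efforts"][5],4),"q6",round(o["q"][5],4),"dq6",round(o["dq"][5],3),"grip",o["grasp_force"])
E
python3 r.py
```

```text
t 14.33 rig xyz mm [ 1.000e-01 -3.000e-01  1.101e+02] F [-2.79  0.09  6.37] T [0.035 0.429 0.081] open 0.379 q [-0.103  0.263  1.774 -0.     1.104 -1.366]
shift [ 0.3 -0.2  0.1] turn None tilt [-9.e-04 -1.e-04 -1.e+00]
e6 -0.8625 q6 -1.3658 dq6 0.713 grip 59.49444651603699
```

Request:
move_arm(
  series=[
    [[0,0,0,0.05,0.03],[0,0,0,0.1,0.06],[0,0,0,0.15,0.09],[0,0,0,0.2,0.12],[0,0,0,0.25,0.15],[0,0,0,0.3,0.18],[0,0,0,0.35,0.21],[0,0,0,0.4,0.24],[0,0,0,0.45,0.27],[0,0,0,0.5,0.3]],
  ],
)

```text
time_s: 15.17
eef_pos: [0.5445, 0.0616, 0.1096]
eef_rot: [0.0, 0.299, 0.954, -0.0]
wrist_force: [-3.7, 0.1, 5.8]
opening: 0.379
grasp_force: 59.5
```

```bash
python3 r.py
```

```text
t 15.17 rig xyz mm [-1.000e-01 -2.000e-01  1.096e+02] F [-3.75  0.14  5.8 ] T [-0.152  0.535  0.069] open 0.379 q [-1.040e-01  2.630e-01  1.774e+00 -1.000e-03  1.103e+00 -1.067e+00]
shift [ 0.2 -0.1 -0.4] turn None tilt [-8.e-04 -2.e-04 -1.e+00]
e6 -0.4026 q6 -1.0673 dq6 0.357 grip 59.53060269355774
```

Request:
move_arm(
  series=[
    [[0,0,0,0.03,0.02],[0,0,0,0.06,0.04],[0,0,0,0.1,0.06],[0,0,0,0.13,0.08],[0,0,0,0.16,0.1],[0,0,0,0.19,0.12],[0,0,0,0.22,0.14],[0,0,0,0.25,0.16],[0,0,0,0.29,0.18],[0,0,0,0.32,0.2]],
  ],
)

```text
time_s: 16.0
eef_pos: [0.5445, 0.0615, 0.1093]
eef_rot: [0.0, 0.392, 0.92, -0.0]
wrist_force: [-3.5, 0.2, 7.1]
opening: 0.376
grasp_force: 59.6
```

```bash
python3 r.py
```

```text
t 16.0 rig xyz mm [ -0.2  -0.2 109.3] F [-3.48  0.16  7.1 ] T [-0.176  0.583  0.086] open 0.376 q [-1.040e-01  2.640e-01  1.774e+00 -1.000e-03  1.103e+00 -8.680e-01]
shift [ 0.3 -0.  -0.7] turn None tilt [-8.e-04 -2.e-04 -1.e+00]
e6 -0.2492 q6 -0.8678 dq6 0.238 grip 59.569151401519775
```

Request:
move_arm(
  series=[
    [[0,0,0,0.03,0.02],[0,0,0,0.06,0.04],[0,0,0,0.1,0.06],[0,0,0,0.13,0.08],[0,0,0,0.16,0.1],[0,0,0,0.19,0.12],[0,0,0,0.22,0.14],[0,0,0,0.25,0.16],[0,0,0,0.29,0.18],[0,0,0,0.32,0.2]],
  ],
)

```text
time_s: 16.83
eef_pos: [0.5444, 0.0615, 0.109]
eef_rot: [0.0, 0.482, 0.876, -0.0]
wrist_force: [-3.5, -0.5, 8.1]
opening: 0.381
grasp_force: 59.6
```

```bash
python3 r.py
```

```text
t 16.83 rig xyz mm [-2.00e-01 -1.00e-01  1.09e+02] F [-3.46 -0.5   8.08] T [-0.186  0.677  0.057] open 0.381 q [-1.040e-01  2.640e-01  1.775e+00 -1.000e-03  1.102e+00 -6.680e-01]
shift [ 0.2  0.1 -1. ] turn None tilt [-8.e-04 -4.e-04 -1.e+00]
e6 -0.2492 q6 -0.6677 dq6 0.238 grip 59.62529897689819
```

Request:
move_arm(
  series=[
    [[0,0,0,0.03,0.02],[0,0,0,0.06,0.04],[0,0,0,0.1,0.06],[0,0,0,0.13,0.08],[0,0,0,0.16,0.1],[0,0,0,0.19,0.12],[0,0,0,0.22,0.14],[0,0,0,0.25,0.16],[0,0,0,0.28,0.18],[0,0,0,0.31,0.2]],
  ],
)

```text
time_s: 17.67
eef_pos: [0.5443, 0.0614, 0.1087]
eef_rot: [0.0, 0.567, 0.824, -0.0]
wrist_force: [-3.7, -1.2, 7.6]
opening: 0.378
grasp_force: 59.7
```

```bash
python3 r.py
```

```text
t 17.67 rig xyz mm [ -0.3   0.  108.7] F [-3.71 -1.25  7.59] T [-0.179  0.8    0.017] open 0.378 q [-1.040e-01  2.650e-01  1.775e+00 -1.000e-03  1.102e+00 -4.680e-01]
shift [ 0.3  0.1 -1.3] turn None tilt [-8.e-04 -5.e-04 -1.e+00]
e6 -0.2493 q6 -0.4678 dq6 0.239 grip 59.67035472393036
```

Request:
move_arm(
  series=[
    [[0,0,0,0.02,0.015],[0,0,0,0.05,0.03],[0,0,0,0.07,0.045],[0,0,0,0.1,0.06],[0,0,0,0.12,0.075],[0,0,0,0.14,0.09],[0,0,0,0.17,0.105],[0,0,0,0.19,0.12],[0,0,0,0.22,0.135],[0,0,0,0.24,0.15]],
  ],
)

```text
time_s: 18.5
eef_pos: [0.5442, 0.0614, 0.1084]
eef_rot: [0.0, 0.627, 0.779, -0.001]
wrist_force: [-5.3, -2.0, 8.6]
opening: 0.379
grasp_force: 59.7
```

```bash
python3 r.py
```

```text
t 18.5 rig xyz mm [-3.000e-01  1.000e-01  1.084e+02] F [-5.26 -2.    8.56] T [-0.233  0.83   0.046] open 0.379 q [-1.040e-01  2.650e-01  1.775e+00 -1.000e-03  1.102e+00 -3.180e-01]
shift [ 0.3  0.2 -1.6] turn None tilt [-8.e-04 -6.e-04 -1.e+00]
e6 -0.173 q6 -0.318 dq6 0.182 grip 59.697593450546265
```

Request:
move_arm(
  series=[
    [[0,0,0,0.02,0.015],[0,0,0,0.05,0.03],[0,0,0,0.07,0.045],[0,0,0,0.1,0.06],[0,0,0,0.12,0.075],[0,0,0,0.14,0.09],[0,0,0,0.17,0.105],[0,0,0,0.19,0.12],[0,0,0,0.22,0.135],[0,0,0,0.24,0.15]],
  ],
)

```text
time_s: 19.33
eef_pos: [0.5441, 0.0614, 0.1082]
eef_rot: [0.0, 0.684, 0.73, -0.001]
wrist_force: [-5.2, -2.4, 7.7]
opening: 0.382
grasp_force: 59.7
```

```bash
python3 r.py
```

```text
t 19.33 rig xyz mm [ -0.4   0.2 108.2] F [-5.22 -2.41  7.72] T [-0.189  0.931  0.022] open 0.382 q [-1.040e-01  2.650e-01  1.775e+00 -1.000e-03  1.101e+00 -1.680e-01]
shift [ 0.3  0.2 -1.8] turn None tilt [-1.e-03 -6.e-04 -1.e+00]
e6 -0.1733 q6 -0.168 dq6 0.18 grip 59.72757875919342
```

Request:
move_arm(
  series=[
    [[0,0,-0.2,0,0.015],[0,-0.1,-0.4,0,0.03],[0,-0.2,-0.6,0,0.045],[0,-0.3,-0.8,0,0.06],[0,-0.4,-1,0,0.075],[0,-0.4,-1,0,0.09],[0,-0.4,-1,0,0.105],[0,-0.4,-1,0,0.12],[0,-0.4,-1,0,0.135],[0,-0.4,-1,0,0.15]],
  ],
)

```text
time_s: 20.17
eef_pos: [0.5438, 0.0613, 0.108]
eef_rot: [0.0, 0.737, 0.676, 0.0]
wrist_force: [-1.5, 0.4, 4.1]
opening: 0.377
grasp_force: 59.5
```

```bash
python3 r.py
```

```text
t 20.17 rig xyz mm [ -0.5   0.5 108. ] F [-1.54  0.41  4.15] T [0.094 0.344 0.059] open 0.377 q [-0.105  0.264  1.778 -0.     1.099 -0.019]
shift [ 0.5  0.5 -2. ] turn None tilt [-1.e-04  1.e-03 -1.e+00]
e6 -0.1711 q6 -0.0188 dq6 0.18 grip 59.4657701253891
```

Request:
move_arm(
  series=[
    [[0,0,0,0.02,0.015],[0,0,0,0.05,0.03],[0,0,0,0.07,0.045],[0,0,0,0.1,0.06],[0,0,0,0.12,0.075],[0,0,0,0.14,0.09],[0,0,0,0.17,0.105],[0,0,0,0.19,0.12],[0,0,0,0.22,0.135],[0,0,0,0.24,0.15]],
  ],
)

```text
time_s: 21.0
eef_pos: [0.5437, 0.0613, 0.1078]
eef_rot: [0.0, 0.785, 0.619, 0.0]
wrist_force: [-0.6, 1.3, 6.0]
opening: 0.38
grasp_force: 59.4
```

```bash
python3 r.py
```

```text
t 21.0 rig xyz mm [ -0.4   0.6 107.8] F [-0.61  1.3   6.03] T [0.119 0.424 0.068] open 0.38 q [-0.105  0.264  1.778 -0.     1.099  0.131]
shift [ 0.5  0.5 -2.2] turn None tilt [ 0.e+00  8.e-04 -1.e+00]
e6 -0.1715 q6 0.1312 dq6 0.18 grip 59.44924771785736
```

Request:
move_arm(
  series=[
    [[0,0,0,0.02,0.015],[0,0,0,0.05,0.03],[0,0,0,0.07,0.045],[0,0,0,0.1,0.06],[0,0,0,0.12,0.075],[0,0,0,0.14,0.09],[0,0,0,0.17,0.105],[0,0,0,0.19,0.12],[0,0,0,0.22,0.135],[0,0,0,0.24,0.15]],
  ],
)

```text
time_s: 21.83
eef_pos: [0.5436, 0.0613, 0.1075]
eef_rot: [0.0, 0.83, 0.558, 0.0]
wrist_force: [-1.7, -0.1, 5.9]
opening: 0.381
grasp_force: 59.4
```

```bash
python3 r.py
```

```text
t 21.83 rig xyz mm [ -0.5   0.6 107.5] F [-1.66 -0.14  5.87] T [0.129 0.463 0.072] open 0.381 q [-0.105  0.265  1.778 -0.     1.098  0.281]
shift [ 0.6  0.5 -2.5] turn None tilt [ 1.e-04  7.e-04 -1.e+00]
e6 -0.1717 q6 0.2812 dq6 0.178 grip 59.43241238594055
```

Request:
move_arm(
  series=[
    [[0,0,0,0.02,0.015],[0,0,0,0.05,0.03],[0,0,0,0.07,0.045],[0,0,0,0.1,0.06],[0,0,0,0.12,0.075],[0,0,0,0.14,0.09],[0,0,0,0.17,0.105],[0,0,0,0.19,0.12],[0,0,0,0.22,0.135],[0,0,0,0.24,0.15]],
  ],
)

```text
time_s: 22.67
eef_pos: [0.5435, 0.0614, 0.1073]
eef_rot: [0.0, 0.869, 0.495, 0.0]
wrist_force: [-1.9, 1.0, 5.5]
opening: 0.38
grasp_force: 59.4
```

```bash
python3 r.py
```

```text
t 22.67 rig xyz mm [ -0.4   0.7 107.3] F [-1.93  0.98  5.52] T [0.145 0.451 0.113] open 0.38 q [-0.105  0.265  1.778 -0.     1.098  0.431]
shift [ 0.7  0.5 -2.7] turn None tilt [ 2.e-04  4.e-04 -1.e+00]
e6 -0.1719 q6 0.4312 dq6 0.177 grip 59.42091464996338
```

Request:
move_arm(
  series=[
    [[0,0,0,0.01,0.008],[0,0,0,0.02,0.016],[0,0,0,0.04,0.024],[0,0,0,0.05,0.032],[0,0,0,0.06,0.04],[0,0,0,0.08,0.048],[0,0,0,0.09,0.056],[0,0,0,0.1,0.064],[0,0,0,0.11,0.072],[0,0,0,0.13,0.08]],
  ],
)

```text
time_s: 23.5
eef_pos: [0.5435, 0.0614, 0.1072]
eef_rot: [0.0, 0.888, 0.46, 0.0]
wrist_force: [-1.9, 0.6, 6.3]
opening: 0.379
grasp_force: 59.5
```

```bash
python3 r.py
```

```text
t 23.5 rig xyz mm [ -0.4   0.7 107.2] F [-1.86  0.55  6.26] T [0.189 0.481 0.031] open 0.379 q [-0.105  0.265  1.778 -0.     1.098  0.511]
shift [ 0.7  0.5 -2.8] turn None tilt [ 2.e-04  4.e-04 -1.e+00]
e6 -0.065 q6 0.5109 dq6 0.094 grip 59.45442259311676
```

Request:
move_arm(
  series=[
    [[0,0,0,0.02,0.012],[0,0,0,0.04,0.024],[0,0,0,0.06,0.036],[0,0,0,0.08,0.048],[0,0,0,0.1,0.06],[0,0,0,0.11,0.072],[0,0,0,0.13,0.084],[0,0,0,0.15,0.096],[0,0,0,0.17,0.108],[0,0,0,0.19,0.12]],
  ],
)

```text
time_s: 24.33
eef_pos: [0.5434, 0.0615, 0.107]
eef_rot: [0.0, 0.914, 0.406, 0.0]
wrist_force: [-2.3, 0.7, 6.1]
opening: 0.373
grasp_force: 59.5
```

```bash
python3 r.py
```

```text
t 24.33 rig xyz mm [ -0.4   0.8 107. ] F [-2.31  0.7   6.1 ] T [0.202 0.584 0.081] open 0.373 q [-0.105  0.265  1.778  0.     1.098  0.631]
shift [ 0.8  0.5 -3. ] turn None tilt [ 2.e-04  2.e-04 -1.e+00]
e6 -0.1263 q6 0.631 dq6 0.142 grip 59.5434433221817
```

Request:
move_arm(
  series=[
    [[0,0,0,0.02,0.012],[0,0,0,0.04,0.024],[0,0,0,0.06,0.036],[0,0,0,0.08,0.048],[0,0,0,0.1,0.06],[0,0,0,0.11,0.072],[0,0,0,0.13,0.084],[0,0,0,0.15,0.096],[0,0,0,0.17,0.108],[0,0,0,0.19,0.12]],
  ],
)

```text
time_s: 25.17
eef_pos: [0.5434, 0.0615, 0.1068]
eef_rot: [-0.0, 0.937, 0.35, 0.0]
wrist_force: [-2.6, 1.5, 6.7]
opening: 0.377
grasp_force: 59.6
```

```bash
python3 r.py
```

```text
t 25.17 rig xyz mm [ -0.3   0.8 106.8] F [-2.62  1.55  6.67] T [0.254 0.556 0.084] open 0.377 q [-0.104  0.265  1.778  0.     1.097  0.751]
shift [ 0.8  0.4 -3.2] turn None tilt [ 3.e-04  1.e-04 -1.e+00]
e6 -0.1265 q6 0.7511 dq6 0.145 grip 59.59522783756256
```

Total 2.72 rad; still at the drag level.

Request:
move_arm(
  series=[
    [[0,0,0,0.02,0.012],[0,0,0,0.04,0.024],[0,0,0,0.06,0.036],[0,0,0,0.08,0.048],[0,0,0,0.1,0.06],[0,0,0,0.11,0.072],[0,0,0,0.13,0.084],[0,0,0,0.15,0.096],[0,0,0,0.17,0.108],[0,0,0,0.19,0.12]],
  ],
)

```text
time_s: 26.0
eef_pos: [0.5434, 0.0616, 0.1066]
eef_rot: [-0.0, 0.956, 0.293, 0.0]
wrist_force: [-2.3, 1.0, 7.8]
opening: 0.37
grasp_force: 59.6
```

```bash
python3 r.py
```

```text
t 26.0 rig xyz mm [ -0.3   0.9 106.6] F [-2.27  1.03  7.76] T [0.267 0.475 0.072] open 0.37 q [-0.104  0.266  1.779  0.     1.097  0.871]
shift [ 0.8  0.4 -3.4] turn None tilt [ 2.e-04 -1.e-04 -1.e+00]
e6 -0.1263 q6 0.8711 dq6 0.144 grip 59.62405264377594
```

Request:
move_arm(
  series=[
    [[0,0,0,0.01,0.012],[0,0,0,0.03,0.024],[0,0,0,0.05,0.036],[0,0,0,0.06,0.048],[0,0,0,0.08,0.06],[0,0,0,0.1,0.072],[0,0,0,0.12,0.084],[0,0,0,0.14,0.096],[0,0,0,0.16,0.108],[0,0,0,0.18,0.12]],
  ],
)

```text
time_s: 26.83
eef_pos: [0.5433, 0.0616, 0.1064]
eef_rot: [-0.0, 0.972, 0.235, 0.0]
wrist_force: [-3.8, 0.9, 6.6]
opening: 0.377
grasp_force: 59.6
```

```bash
python3 r.py
```

```text
t 26.83 rig xyz mm [ -0.2   1.  106.4] F [-3.83  0.9   6.58] T [0.331 0.56  0.066] open 0.377 q [-0.104  0.266  1.779  0.     1.097  0.991]
shift [ 0.9  0.4 -3.6] turn None tilt [ 2.e-04 -2.e-04 -1.e+00]
e6 -0.1127 q6 0.9911 dq6 0.143 grip 59.63934659957886
```

Request:
move_arm(
  series=[
    [[0,0,0,0.02,0.012],[0,0,0,0.04,0.024],[0,0,0,0.06,0.036],[0,0,0,0.08,0.048],[0,0,0,0.1,0.06],[0,0,0,0.11,0.072],[0,0,0,0.13,0.084],[0,0,0,0.15,0.096],[0,0,0,0.17,0.108],[0,0,0,0.19,0.12]],
  ],
)

```text
time_s: 27.67
eef_pos: [0.5433, 0.0617, 0.1062]
eef_rot: [-0.0, 0.984, 0.177, 0.0]
wrist_force: [-2.9, 1.9, 7.7]
opening: 0.378
grasp_force: 59.7
```

```bash
python3 r.py
```

```text
t 27.67 rig xyz mm [-1.000e-01  1.000e+00  1.062e+02] F [-2.87  1.93  7.68] T [0.368 0.57  0.076] open 0.378 q [-0.104  0.266  1.779  0.     1.096  1.111]
shift [ 0.9  0.4 -3.8] turn None tilt [ 1.e-04 -4.e-04 -1.e+00]
e6 -0.0799 q6 1.111 dq6 0.141 grip 59.652442932128906
```

Request:
move_arm(
  series=[
    [[0,0,0,0,0],[0,0,0,0,0],[0,0,0,0,0],[0,0,0,0,0],[0,0,0,0.02,0.01],[0,0,0,0.04,0.02],[0,0,0,0.05,0.03],[0,0,0,0.06,0.04],[0,0,0,0.08,0.05],[0,0,0,0.1,0.06]],
  ],
)

```text
time_s: 28.5
eef_pos: [0.5433, 0.0617, 0.1061]
eef_rot: [-0.0, 0.989, 0.147, 0.0]
wrist_force: [-3.5, 2.3, 7.6]
opening: 0.378
grasp_force: 59.7
```

```bash
python3 r.py
```

```text
t 28.5 rig xyz mm [-1.000e-01  1.000e+00  1.061e+02] F [-3.5   2.26  7.63] T [0.382 0.557 0.144] open 0.378 q [-1.040e-01  2.660e-01  1.779e+00  1.000e-03  1.096e+00  1.171e+00]
shift [ 0.9  0.3 -3.9] turn None tilt [ 2.e-04 -4.e-04 -1.e+00]
e6 -0.0263 q6 1.1708 dq6 0.118 grip 59.65881586074829
```

Request:
move_arm(
  series=[
    [[0,0,0,0,0],[0,0,0,0,0],[0,0,0,0,0],[0,0,0,0,0],[0,0,0,0,0],[0,0,0,0.02,0.01],[0,0,0,0.03,0.02],[0,0,0,0.05,0.03],[0,0,0,0.06,0.04],[0,0,0,0.08,0.05]],
  ],
)

```text
time_s: 29.33
eef_pos: [0.5433, 0.0618, 0.106]
eef_rot: [-0.0, 0.992, 0.122, -0.0]
wrist_force: [-4.1, 2.6, 7.6]
opening: 0.379
grasp_force: 59.7
```

```bash
python3 r.py
```

```text
t 29.33 rig xyz mm [-1.00e-01  1.00e+00  1.06e+02] F [-4.06  2.58  7.57] T [0.425 0.502 0.136] open 0.379 q [-1.040e-01  2.670e-01  1.779e+00  1.000e-03  1.096e+00  1.221e+00]
shift [ 1.   0.3 -4. ] turn None tilt [ 1.e-04 -5.e-04 -1.e+00]
e6 -0.0035 q6 1.2208 dq6 0.119 grip 59.6625030040741
```

Request:
move_arm(
  series=[
    [[0,0,0,0,0],[0,0,0,0,0],[0,0,0,0,0],[0,0,0,0,0],[0,0,0,0,0],[0,0,0,0.02,0.01],[0,0,0,0.03,0.02],[0,0,0,0.05,0.03],[0,0,0,0.06,0.04],[0,0,0,0.08,0.05]],
  ],
)

```text
time_s: 30.17
eef_pos: [0.5433, 0.0618, 0.106]
eef_rot: [-0.0, 0.995, 0.098, 0.0]
wrist_force: [-4.1, 3.5, 8.2]
opening: 0.38
grasp_force: 59.7
```

```bash
python3 r.py
```

```text
t 30.17 rig xyz mm [ -0.   1. 106.] F [-4.1   3.49  8.2 ] T [0.405 0.531 0.104] open 0.38 q [-1.040e-01  2.670e-01  1.779e+00  1.000e-03  1.096e+00  1.271e+00]
shift [ 1.   0.3 -4. ] turn None tilt [ 1.e-04 -5.e-04 -1.e+00]
e6 0.0223 q6 1.2708 dq6 0.119 grip 59.664092659950256
```

Request:
move_arm(
  series=[
    [[0,0,0,0,0.002],[0,0,0,0,0.004],[0,0,0,0,0.006],[0,0,0,0,0.008],[0,0,0,0.01,0.01],[0,0,0,0.01,0.012],[0,0,0,0.02,0.014],[0,0,0,0.02,0.016],[0,0,0,0.02,0.018],[0,0,0,0.03,0.02]],
  ],
)

```text
time_s: 31.0
eef_pos: [0.5433, 0.0618, 0.1059]
eef_rot: [-0.0, 0.996, 0.088, -0.0]
wrist_force: [-3.1, 2.0, 7.4]
opening: 0.38
grasp_force: 59.7
```

```bash
python3 r.py; python3 -c "
from h import *
# are repeated readings within one period fresh, and what does a held reading say
for i in range(4):
    camera('wrist'); o=ctrl.get_obs(); print(o['time_s'],o['torque'][2].round(3),o['joint_efforts'][5].round(4),o['q'][5].round(4))"
```

```text
t 31.0 rig xyz mm [ -0.    1.1 105.9] F [-3.13  1.97  7.37] T [0.429 0.556 0.189] open 0.38 q [-1.040e-01  2.670e-01  1.779e+00  1.000e-03  1.096e+00  1.290e+00]
shift [ 1.   0.3 -4.1] turn None tilt [ 0.e+00 -6.e-04 -1.e+00]
e6 0.1542 q6 1.2903 dq6 0.023 grip 59.65975999832153
31.05 0.131 0.17 1.2905
31.1 0.15 0.162 1.2904
31.15 0.173 0.1413 1.2903
31.2 0.129 0.1389 1.2903
```

Torque while turning is about 0.11–0.13 N m over the drag, so the screw is finger-tight. Release and retreat.

Request:
move_arm(
  series=[
    [[0.75,0,0,0,0],[0.75,0,0,0,0],[0.75,0,0,0,0],[0.75,0,0,0,0],[0.75,0,0,0,0],[0.75,0,0,0,0],[0.75,0,0,0,0],[0.75,0,0,0,0],[0.75,0,0,0,0],[0.75,0,0,0,0]],
  ],
)

```text
time_s: 32.03
eef_pos: [0.5434, 0.0613, 0.1053]
eef_rot: [0.0, 0.996, 0.088, -0.0]
wrist_force: [0.0, 0.3, -0.8]
opening: 0.75
grasp_force: 0.0
```

Request:
move_arm(
  series=[
    [[0.75,0,0,-10,0],[0.75,0,0,-20,0],[0.75,0,0,-40,0],[0.75,0,0,-60,0],[0.75,0,0,-80,0],[0.75,0,0,-100,0],[0.75,0,0,-115,0],[0.75,0,0,-120,0],[0.75,0,0,-120,0],[0.75,0,0,-120,0]],
  ],
)

```text
time_s: 32.87
eef_pos: [0.5433, 0.0614, 0.2254]
eef_rot: [0.0, 0.996, 0.088, 0.0]
wrist_force: [-0.2, -0.2, -0.9]
opening: 0.751
grasp_force: 0.0
```

Run:
```python
from h import *
go(rig(0,0,.2))
im,dep=camera("side"); cv2.imwrite("pics/end.png",cv2.resize(im[100:384,120:420],None,fx=2,fy=2,interpolation=3))
c=cal("side"); z=np.load("side0.npz")["dep"]
for nm,D in(("before",z),("after",dep)):
    P=cloud(c,D,np.ones(D.shape,bool)); r=P[:,:2]-AX;x=r@UX;y=r@UY
    m=(P[:,2]>.062)&(P[:,2]<.074)&(abs(y)<.02)&(x<-.02)&(x>-.2); print(nm,"rear",np.percentile(x[m],[0,2]))
    k=(P[:,2]>.122)&(P[:,2]<.145)&(abs(x)<.03)&(abs(y)<.03); print("knob z",np.percentile(P[k][:,2],[50,90]))
```

```text
t 32.87 rig xyz mm [ -0.5   1.  225.4] F [-0.2  -0.23 -0.95] T [ 0.027  0.052 -0.009] open 0.751 q [-0.105  0.123  1.685 -0.     1.333  1.29 ]
shift [ 1.1 -0.1 25.4] turn None tilt [ 4.e-04  1.e-04 -1.e+00]
before rear [-0.12917735 -0.12740589]
knob z [0.13605092 0.13796543]
after rear [-0.07804085 -0.07664717]
knob z [0.13155726 0.13298851]
```

View pics/end.png

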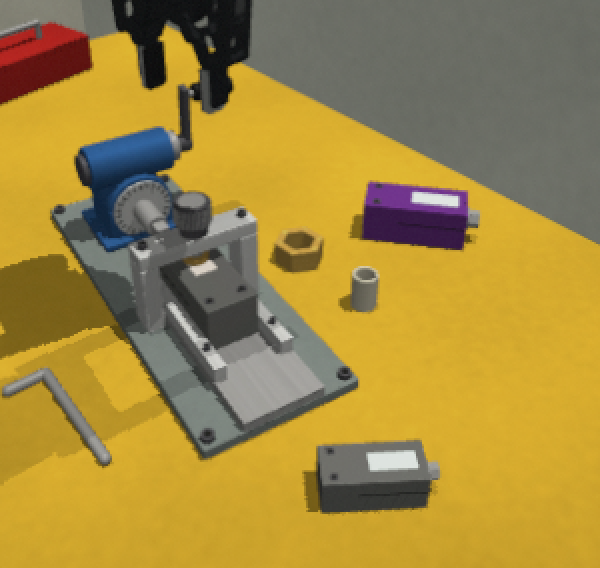

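The block is home under the bridge with the brass-coloured foot on its land, at about (203,262). The knob is 4.5–5 mm lower, the gripper is clear, and the bystanders are unmoved.

```bash
python3 -c "
from bench import order
print(order.hand_in())"
```

```text
the job is handed in; nothing more can be done
None
```

The job is handed in at about 33 s of the 72 s limit. The block is home against the stop, and the screw is finger-tight at an estimated 0.11–0.13 N m over the drag (single torque readings are noisy by about 0.025). The gripper is clear and the bystanders stand where they were. The hand-in call returned no verdict.

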